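Clamp a medicine vial and keep the trigger squeezed

TASK

Stand the amber vial with the red cap upright in the white V-shaped nest of the blue bench clamp and let go of it. Then pump the red trigger against the black handle until the orange sprung pad presses the vial firmly into the nest, its springs pushed in about half of their travel and never all the way, which would break the glass. Finish while still holding the trigger squeezed with the pad at that pressure; move the jaw only by the trigger, and leave the other things alone.

Things in the scene. Friction and masses are not known exactly. Their poses are not given: they have to be found in the camera images.
- vial: amber glass vial with a red cap and a paper label, 0.1 kg; round body 42 mm in diameter and 60 mm high, neck 26 mm wide, cap 31 mm wide, 83 mm high in all. Origin: centre of its underside; z up along its axis
- clamp: fixed clamp on a blue plate 300 x 75 x 8 mm. Origin: centre of the plate's underside. x runs along the bar from the nest (-x end) to the trigger (+x end), z up; in this order stand nest, pad, jaw, black handle, red trigger. The V of the nest opens to +x; its walls, the jaw and the pad end 45 mm above the bench, the toothed steel bar 35 mm above it
- nest (a point): where the centre of the vial's underside comes to rest when it is fully in the V (105 mm to -x of the clamp's origin, on top of the base plate, 8 mm above the bench). Axes as the clamp's. A vial stood 3 to 12 mm to +x of here is slid home by the pad
- handle (a point): centre of the fixed black handle, 95 mm above the bench; upright post 12 mm thick along the clamp's x, 28 mm wide, its top 120 mm above the bench; nothing but the low bar, 45 mm or more below this point, stands beside it
- trigger_grip (a point): centre of the red trigger, 95 mm above the bench, moving with it; upright paddle 12 mm thick along the clamp's x, 28 mm wide, top 120 mm up. Centre to centre it is 32 mm to +x of the handle when released, 18 mm when fully squeezed (44 and 30 mm across the pair). Only its outer (+x) face needs pushing; the handle may be touched too
- trigger (a joint): stroke in m: 0 released, 0.014 fully squeezed (to -x). A spring returns it with 3 to 5 N; some 6 N move the free jaw, up to 20 N with the pad pressed. A full squeeze moves the jaw 12 mm (two 6 mm teeth), the first anything from 6 to 15 mm; let it come back to 0 before the next squeeze
- jaw (a joint): travel of the ratchet jaw towards the nest in m, 0 to 0.06; starts between 0 and 0.02. At 0 with the pad free the pad's face is 40 mm from a vial at home in the nest. The ratchet holds the jaw when the trigger is released, with up to 6 mm of back-play
- pad (a joint): how far the pad's springs are pushed in, in m: 0 free, 0.012 at the stop (vial crushed); 1.2 N per mm
- pad_face (a point): centre of the face of the orange pad (6 x 34 x 30 mm) that meets the vial; moves with the jaw and the pad
- vial_blue: bystander: vial of the same shape, clear glass, blue cap. Origin: centre of its underside
- vial_green: bystander: vial of the same shape, clear glass, green cap. Origin: centre of its underside
- tape_roll: bystander: roll of paper tape lying flat, 90 mm in diameter, 24 mm high. Origin: centre of its underside
- swab_box: bystander: cardboard box 60 x 110 x 50 mm high. Origin: centre of its underside

How it is judged:
On the way, in this order (a step that is already met when the one before it is completed fails the run):
1. the amber vial stands upright in the nest, let go, with the clamp still open (horizontal distance between vial and nest below 0.016 m and z of vial in the frame of nest below 0.004 m and angle between vial's own z axis and vertical below 0.08 rad and contact force between the fingers and vial below 0.2 N and value of joint pad below 0.0015 m), for 0.2 s.
2. the pad is pressed onto the vial by the trigger, which the fingers push (value of joint pad above 0.0018 m and contact force between the fingers and trigger above 1 N), for 0.1 s.
At the end, for the whole second after the job is handed in: The amber vial is upright on the nest's floor within 6 mm of its seat, free of the fingers; the pad presses it with 2 to 14 N, its springs in by 3 to 9.5 mm of 12; the fingers still push the trigger with over 2 N, squeezed by over 1 mm; nothing moves (horizontal distance between vial and nest below 0.006 m and z of vial in the frame of nest below 0.004 m and angle between vial's own z axis and vertical below 0.08 rad and contact force between the fingers and vial below 0.2 N and value of joint pad between 0.003 and 0.0095 m and contact force between pad and vial between 2 and 14 N and value of joint trigger above 0.001 m and contact force between the fingers and trigger above 2 N and linear speed of vial below 0.02 m/s); the arm keeps its last pose, push and grip.
It fails at once if the vial is crushed: the pad's springs are pushed in more than 11.3 mm or it presses with more than 20 N (value of joint pad above 0.0113 m or contact force between pad and vial above 20 N).
It fails at once if the robot pushes the jaw or the pad directly with more than 4 N (contact force between any of the arm, the fingers and jaw above 4 N).
It fails at once if the amber vial is tipped over (angle between vial's own z axis and vertical above 0.8 rad).
It fails at once if another vial, the tape or the box is moved more than 15 mm (distance of any of vial_blue, vial_green, tape_roll, swab_box from where it was at the start of the episode above 0.015 m).
It also fails if it takes over 64 s, if anything falls off the work surface, if the arm or the gripper's body presses on something with over 40 N, if the wrist force passes 120 N, or if a joint passes its speed limit or range.

ROBOT

A 6-joint arm with a two-finger parallel gripper is mounted at the origin on the work surface. World frame = base frame: x ahead of the robot, y to its left, z up, the work surface at z = 0. Lengths are in m, angles in rad, forces in N, time in s.
With the tool pointing down it reaches from about 0.275 to 0.725 m from the base axis. Payload 15.9 kg.
Tool frame: the origin (TCP) lies midway between the tips of the shut fingers; the grasp point (between the pads) lies 19 mm behind it; z points along the fingers, x is the direction in which the jaws open and shut, and the axes are right-handed (so a half turn about z gives the same grasp; the last joint's range is limited). The gripper opens to 85 mm and grips with 20 to 120 N. Pads are 22 mm wide; open, the fingers measure 114 mm over their backs; the gripper's body (76 mm by 85 mm) begins 54 mm behind the grasp point. The pads swing forward as they close: fully open they stand 13 mm farther back than shut.
Start: joints at [-1.286, 0.213, -0.034, 1.323, 0, 1.571], TCP at [0.14, -0.48, 0.231] pointing down, gripper open.
Joint ranges: [-2.98, 2.98], [-0.74, 1.72], [-1.14, 1.35], [-2.1, 2.04], [-1.57, 1.44], [-3.14, 3.14]. Speed limits (rad/s): [1.89, 1.89, 2.39, 2.57, 3.14, 3.14].

INTERFACE

Orientations are given as [roll, pitch, yaw] about the fixed x, y, z axes, in that order (R = Rz(yaw) Ry(pitch) Rx(roll)).
In Python, from rig import sense, grab_frame, camera_info, sign_off, boxes_of, pinpoint gives the robot as it stands.
- The arm moves only by the tool move_arm, never from a script. Its argument "plan" is a list of rows, each a list of 2 entries, a list of its own where there are three numbers: the shift along the tool's x, y, z in mm, then the turn about the tool's z in degrees. A call has exactly 5 rows; each row is the pose to reach, as a shift and turn from the pose measured when the call began, along the tool's axes at that moment; what a row does not reach only later rows make up. A row lasts 1/10 s, in which the tool goes at most 50 mm and 8.59 degrees, less where a joint would pass 70% of its speed; a pose out of reach is approached as far as the arm can. A call with a gripper value outside its range is refused whole. "grip" is the opening, from -1 (shut) to 1 (fully open), set as the call begins (left out, the last holds). The fingers move at their own pace and stop on an object; the grip force is fixed at half the most. Time passes only in rows, so rows that repeat a pose let the fingers close, or fill a call up. It gives the time, the measured TCP pose, the force and the opening at its end, in the units of the state.
- sense(): the state, without advancing time (a new reading comes with each control period).
- grab_frame(name): name is "side" or "top" or "wrist"; returns the picture (400x640x3 uint8, blue, green, red); there is no depth.
- camera_info(name): a dict with "fx", "fy", "cx", "cy" (pixels), "extrinsics" (4x4, takes a point from camera to world coordinates). Camera axes: x right, y down, z forward; pixel columns grow to the right and rows downward; lengths in m; the calibration is good to about 2 mm. The wrist camera is an equidistant fisheye: a pixel r from the principal point sees the ray r / f radians off the axis. A picture is of the moment at which its call begins: read the wrist's pose just before it. camera_info takes no time and is no camera call; for the wrist camera it gives the pose at the moment of the call.
- sign_off(): hands the job in, once; it reports no verdict.
Trained networks look in the newest picture that a camera, given by its name, has taken for a name from the list of things; names that differ only in an ending like _2 or _b are one class to them, and where a whole thing is asked for, a point or a joint stands for the part that bears it (a point fixed in the world has none). Each returns a list of dicts, best first, with "p" (0 to 1); they miss things now and then, are a little off and sometimes report something else, mostly with a low value. They report only what shows in the picture. A call takes as long as a camera call.
- boxes_of(camera, name): "pixel" ([row, column] in pixels, amid what is visible of it).
- pinpoint(camera, name): "pixel" ([row, column] in pixels: a listed point, or the origin of a listed thing).
The state is a dict: "t": time; "q": joint angles; "qd": joint speeds; "joint_torque": joint torques, N m; "tool_pos": TCP position; "eef_rot": TCP orientation; "ft_force": force on the tool from outside, world axes, zero at the start; "wrist_torque": the same for the moment, N m; "opening": opening from 0.0 (shut) to 1.0 (fully open).
Only numpy, scipy, OpenCV 4.12 (cv2) and the standard library are available. Lean on these libraries where they do the work, as an engineer would, in place of code of your own. Each camera call takes 0.05 s, during which the arm holds its last target. There are 200 camera calls.

## Working session

There is one attempt and no reset: what is moved stays moved. The work goes in short steps, Python scripts to look and compute and a tool call to move; the robot and the scene stay as the last step left them, time stands still between calls to the robot, and variables do not carry over. Pictures are saved under pics/ and viewed, about 8 in all and at most 12, crops included, and the job is handed in when it is done.

Besides the shell and the picture viewer there is one more tool, called after "Call:" as name(argument=value, ...) on one line, values as JSON. move_arm: Moves the arm, as the interface text tells. Its arguments: {"type":"object","properties":{"plan":{"type":"array"},"grip":{"type":"number"}},"required":["plan"]}

```bash
ls; mkdir -p pics
cat > h.py <<'E'
import numpy as np, cv2
from rig import sense, grab_frame, camera_info, sign_off, boxes_of, pinpoint
def ray(cam,px,info=None):
    c=info or camera_info(cam); E=np.array(c["extrinsics"]); v,u=px
    x=(u-c["cx"])/c["fx"]; y=(v-c["cy"])/c["fy"]
    if cam=="wrist":
        r=np.hypot(x,y); s=np.sin(r)/r if r>1e-9 else 1; d=np.array([x*s,y*s,np.cos(r)])
    else: d=np.array([x,y,1.])
    return E[:3,3], E[:3,:3]@(d/np.linalg.norm(d))
def at_z(cam,px,z,info=None):
    o,d=ray(cam,px,info); return o+d*(z-o[2])/d[2]
def tri(rays):
    A=0;b=0
    for o,d in rays:
        P=np.eye(3)-np.outer(d,d); A=A+P; b=b+P@o
    return np.linalg.solve(A,b)
E
python3 - <<'E'
from h import *
np.set_printoptions(precision=4,suppress=True)
s=sense(); print(s["t"],s["tool_pos"],s["eef_rot"],s["opening"])
R={}
for cam in("top","side"):
    im=grab_frame(cam); cv2.imwrite(f"pics/{cam}0.png",im)
    i=camera_info(cam); print(cam,i["fx"],np.array(i["extrinsics"])[:3,3])
    for n in("vial","clamp","nest","handle","trigger_grip","pad_face","vial_blue","vial_green","tape_roll","swab_box"):
        r=pinpoint(cam,n)
        if r:
            R.setdefault(n,[]).append(ray(cam,r[0]["pixel"]))
            z=dict(nest=.008,handle=.095,trigger_grip=.095,pad_face=.03).get(n,0)
            print(n,r[0]["p"],np.round(r[0]["pixel"]),at_z(cam,r[0]["pixel"],z))
for n,r in R.items():
    if len(r)==2: print("tri",n,tri(r))
E
```

```text
pics
0.0 [ 0.1404 -0.4795  0.2308] [-3.1416  0.0012 -1.286 ] 1.0020357469113437
top 397.415431013807 [ 0.4225 -0.0082  1.1159]
vial 0.51 [192. 229.] [0.5963 0.2416 0.    ]
clamp 0.56 [199. 350.] [ 0.5754 -0.1012  0.    ]
nest 0.94 [189. 314.] [0.6036 0.0007 0.008 ]
handle 0.63 [198. 369.] [ 0.5645 -0.1438  0.095 ]
trigger_grip 0.52 [201. 386.] [ 0.558  -0.1864  0.095 ]
pad_face 0.64 [200. 384.] [ 0.5672 -0.1939  0.03  ]
vial_green 0.68 [220. 181.] [0.5182 0.3756 0.    ]
swab_box 0.56 [164. 439.] [ 0.6742 -0.3585  0.    ]
side 362.46132972656005 [ 0.3524 -0.6751  0.8088]
vial 0.72 [165. 292.] [0.5799 0.2471 0.    ]
clamp 0.71 [241. 326.] [ 0.5741 -0.099   0.    ]
nest 0.59 [212. 327.] [ 0.6117 -0.0022  0.008 ]
handle 0.82 [231. 329.] [ 0.5647 -0.1402  0.095 ]
trigger_grip 0.62 [243. 329.] [ 0.5507 -0.1748  0.095 ]
pad_face 0.51 [221. 328.] [ 0.5955 -0.0561  0.03  ]
vial_blue 0.5 [180. 256.] [0.4441 0.2144 0.    ]
vial_green 0.76 [152. 262.] [0.4973 0.3503 0.    ]
tape_roll 0.69 [366. 328.] [ 0.4586 -0.4133  0.    ]
swab_box 0.77 [313. 405.] [ 0.6751 -0.3627  0.    ]
tri vial [0.587  0.2414 0.005 ]
tri clamp [ 0.5742 -0.1008  0.0025]
tri nest [ 0.6081 -0.0001  0.0058]
tri handle [ 0.5637 -0.1433  0.099 ]
tri trigger_grip [ 0.552  -0.1835  0.107 ]
tri pad_face [ 0.5495 -0.1697  0.173 ]
tri vial_green [ 0.5116  0.3861 -0.0285]
tri swab_box [ 0.6763 -0.3605 -0.0054]
```

```bash
python3 -c "
import cv2
a=cv2.imread('pics/top0.png');b=cv2.imread('pics/side0.png')
cv2.imwrite('pics/both0.png',cv2.resize(cv2.vconcat([a,b]),(480,600)))"
```

```text
(no output)
```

View pics/both0.png

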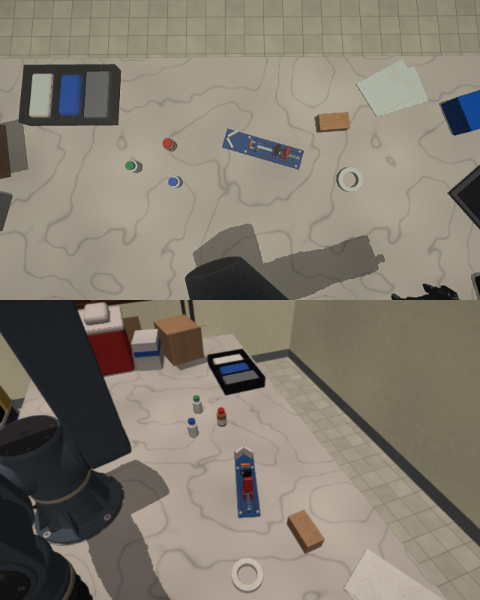

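The top view shows the red cap near (225,192), the blue cap at (233,243), and the green cap at (177,221). The clamp runs from about (300,178) at the nest end to (400,215). This agrees with the detections. The clamp's x axis has a yaw of about -108.6°. I'll use tool yaw -18.6° throughout, so that tool y = clamp x.

```bash
cat >> h.py <<'E'
np.set_printoptions(precision=4,suppress=True)
def to(x,y,z,yaw=None):
    from scipy.spatial.transform import Rotation as R
    s=sense(); r=R.from_euler("xyz",s["eef_rot"])
    d=r.inv().apply(np.array([x,y,z])-s["tool_pos"])*1000
    a="" if yaw is None else np.degrees((s["eef_rot"][2]-yaw+np.pi)%(2*np.pi)-np.pi)
    print("shift",d.round(1),"turn",a,"at",np.array(s["tool_pos"]).round(4),"F",np.array(s["ft_force"]).round(1))
E
python3 -c "
from h import *
to(.55,.20,.26,np.radians(-18.6)); print(sense()['q'])"
```

```text
shift [-537.4 -584.   -28.7] turn -55.08302653499906 at [ 0.1405 -0.4798  0.2313] F [-0.2 -0.8  0.5]
[-1.286   0.2129 -0.0344  1.3235  0.      1.5708]
```

Call:
move_arm(plan=[[[-33,-36,-10],-5],[[-66,-72,-28],-10],[[-99,-108,-28],-15],[[-132,-144,-28],-20],[[-165,-180,-28],-25]], grip=1)

```text
t: 1.6
tool_pos: [0.2674, -0.2692, 0.2595]
eef_rot: [-3.141, -0.001, -0.847]
ft_force: [0.4, -0.0, 0.6]
opening: 0.999
```

```bash
python3 -c "
from h import *
to(.55,.20,.26,np.radians(-18.6)); print(sense()['q'])"
```

```text
shift [-164.3 -522.6   -0.5] turn -29.91194682473445 at [ 0.2674 -0.2692  0.2595] F [ 0.4 -0.   0.6]
[-0.789  -0.0396 -0.2426  1.367   0.0001  1.6285]
```

Call:
move_arm(plan=[[[-14,-47,0],-6],[[-28,-94,0],-12],[[-43,-141,0],-18],[[-58,-188,0],-24],[[-73,-235,0],-30]])

```text
t: 2.1
tool_pos: [0.3957, -0.0568, 0.2598]
eef_rot: [3.141, -0.002, -0.319]
ft_force: [1.3, -1.5, 0.7]
opening: 1.001
```

```bash
python3 -c "
from h import *
to(.55,.20,.26,np.radians(-18.6)); print(sense()['q'])"
```

```text
shift [  66.1 -292.2   -0.2] turn 0.34595697865282615 at [ 0.3957 -0.0568  0.2598] F [ 1.3 -1.5  0.7]
[-0.1422  0.0015 -0.2018  1.3659 -0.0005  1.7472]
```

Call:
move_arm(plan=[[[12,-48,0],0],[[24,-96,0],0],[[36,-144,0],0],[[48,-192,0],0],[[60,-240,0],0]])

```text
t: 2.6
tool_pos: [0.5286, 0.1545, 0.2598]
eef_rot: [3.142, -0.002, -0.318]
ft_force: [1.2, -0.1, 0.7]
opening: 1.0
```

Run:
```python
from h import *
s=sense(); i=camera_info("wrist"); print(s["tool_pos"],s["eef_rot"],i["fx"],i["extrinsics"])
rs=ray
im=grab_frame("wrist"); cv2.imwrite("pics/w1.png",im)
for n in("vial","vial_blue","vial_green","nest"):
    for f in(pinpoint,boxes_of):
        for r in f("wrist",n)[:2]: print(n,f.__name__,r["p"],np.round(r["pixel"]),at_z("wrist",r["pixel"],0 if f is pinpoint else .042,i))
for cam in ("top","side"):
    grab_frame(cam)
    for f in(pinpoint,boxes_of):
        for r in f(cam,"vial")[:1]: print(cam,f.__name__,r["p"],np.round(r["pixel"]),at_z(cam,r["pixel"],0 if f is pinpoint else .045))
```

```text
[0.5286 0.1545 0.2598] [ 3.1415 -0.0021 -0.3181] 309.70691628693146 [[ 0.95   -0.3011 -0.0828  0.5492]
 [-0.3123 -0.9144 -0.2576  0.2197]
 [ 0.0018  0.2705 -0.9627  0.4018]
 [ 0.      0.      0.      1.    ]]
vial call 0.9 [ 85. 344.] [0.588  0.2397 0.    ]
vial call 0.29 [375. 464.] [ 0.6755 -0.3581  0.    ]
vial call 0.76 [ 80. 350.] [0.5913 0.2406 0.042 ]
vial_blue call 0.67 [131. 251.] [0.4536 0.2214 0.    ]
vial_blue call 0.6 [133. 245.] [0.4561 0.2216 0.042 ]
vial_green call 0.8 [ 12. 257.] [0.5114 0.3715 0.    ]
vial_green call 0.72 [301. 402.] [ 0.5787 -0.0653  0.042 ]
vial_green call 0.56 [ 11. 251.] [0.5098 0.3593 0.042 ]
nest call 0.69 [247. 404.] [ 0.6052 -0.0045  0.    ]
nest call 0.17 [ 84. 344.] [0.5883 0.2411 0.    ]
nest call 0.91 [272. 396.] [ 0.5804 -0.0138  0.042 ]
side call 0.76 [165. 292.] [ 0.5776  0.2479 -0.    ]
side call 0.65 [157. 292.] [0.5771 0.2341 0.045 ]
```

View pics/w1.png

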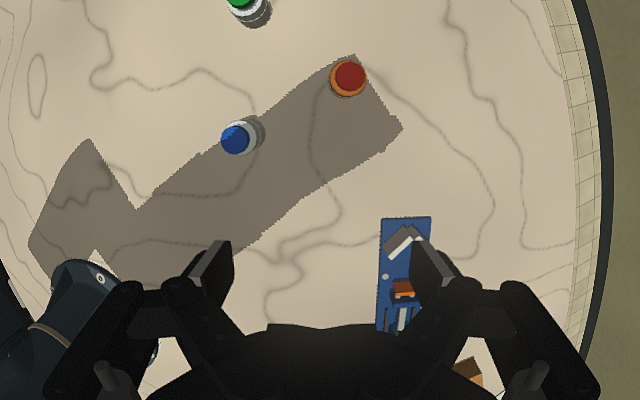

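Run:
```python
from h import *
i=camera_info("wrist")
print(at_z("wrist",(76,350),.083,i))
for p in((217,383),(217,431),(330,376)): print(at_z("wrist",p,.008,i))
to(.589,.2405,.16,np.radians(-18.6))
```

```text
[0.5876 0.2401 0.083 ]
[0.5847 0.0531 0.008 ]
[0.6514 0.03   0.008 ]
[ 0.5273 -0.1396  0.008 ]
shift [  30.2 -103.2  100. ] turn 0.3238809517789315 at [0.5278 0.1521 0.26  ] F [ 0.4  0.2 -0.7]
```

Call:
move_arm(plan=[[[10,-35,30],0],[[20,-70,60],0],[[29,-103,90],0],[[29,-103,110],0],[[29,-103,120],0]])

```text
t: 3.85
tool_pos: [0.587, 0.2409, 0.1375]
eef_rot: [3.139, 0.001, -0.318]
ft_force: [-0.0, -0.5, -0.2]
opening: 1.001
```

Run:
```python
from h import *
to(.588,.240,.036,np.radians(-18.6))
i=camera_info("wrist")
im=grab_frame("wrist"); cv2.imwrite("pics/w2.png",im)
for n in("vial",):
    for f in(pinpoint,boxes_of):
        for r in f("wrist",n)[:2]: print(n,r["p"],np.round(r["pixel"]),at_z("wrist",r["pixel"],0 if f is pinpoint else .042,i))
```

```text
shift [  1.3   0.3 101.5] turn 0.3762048802491224 at [0.587  0.2409 0.1375] F [-0.  -0.5 -0.2]
vial 0.57 [181. 323.] [0.5885 0.2416 0.    ]
vial 0.88 [197. 325.] [0.5887 0.2384 0.042 ]
```

View pics/w2.png

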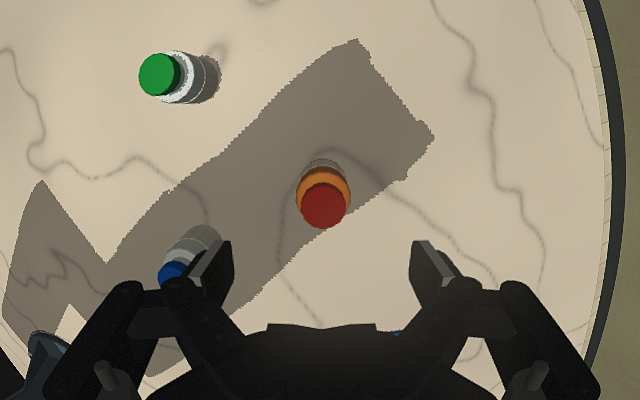

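The vial sits midway between the fingers, with the cap at (323,205). The blue vial is clear of the left finger. I'll descend and grip.

Call:
move_arm(plan=[[[1,0,30],0],[[1,0,60],0],[[1,0,85],0],[[1,0,101],0],[[1,0,101],0]])

```text
t: 4.5
tool_pos: [0.5882, 0.2391, 0.0392]
eef_rot: [3.14, -0.001, -0.32]
ft_force: [0.2, 0.5, -0.6]
opening: 0.995
```

Call:
move_arm(plan=[[[0,0,0],0],[[0,0,0],0],[[0,0,0],0],[[0,0,0],0],[[0,0,0],0]], grip=-1)

```text
t: 5.0
tool_pos: [0.589, 0.2395, 0.0409]
eef_rot: [-3.141, -0.003, -0.32]
ft_force: [-3.8, -0.3, 11.3]
opening: 0.468
```

Call:
move_arm(plan=[[[0,0,0],0],[[0,0,0],0],[[0,0,0],0],[[0,0,-5],0],[[0,0,-10],0]])

```text
t: 5.5
tool_pos: [0.5889, 0.2394, 0.0512]
eef_rot: [-3.141, -0.002, -0.32]
ft_force: [0.1, 0.3, -1.0]
opening: 0.467
```

Run:
```python
from h import *
to(.606,-.002,.16,np.radians(-18.6))
im=grab_frame("wrist"); cv2.imwrite("pics/w3.png",im)
```

```text
shift [  92.5  223.8 -108.7] turn 0.2676359849630494 at [0.5889 0.2394 0.0512] F [ 0.1  0.3 -1. ]
```

View pics/w3.png

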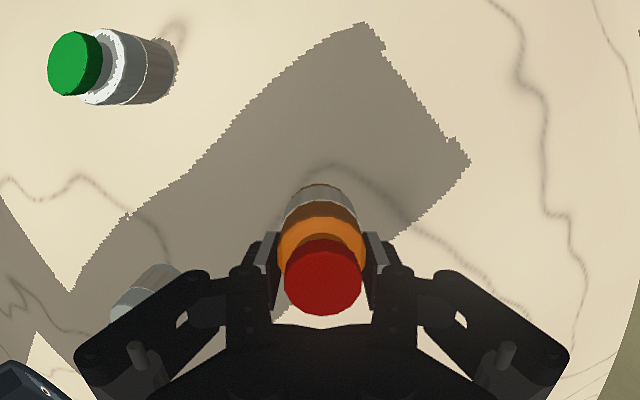

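The vial is held, with the opening at 0.467 (about 40 mm) and its weight showing on the force reading. I'll lift it and move it above the nest mouth.

Call:
move_arm(plan=[[[8,20,-45],0],[[27,67,-79],0],[[45,114,-79],0],[[64,161,-79],0],[[82,206,-79],0]])

```text
t: 6.05
tool_pos: [0.6017, 0.0262, 0.1321]
eef_rot: [-3.14, -0.005, -0.319]
ft_force: [0.5, -0.2, -0.6]
opening: 0.468
```

Run:
```python
from h import *
to(.6034,-.009,.13,np.radians(-18.8))
i=camera_info("wrist")
im=grab_frame("wrist"); cv2.imwrite("pics/w4.png",im)
for n,z in(("nest",.008),("vial",.09),("clamp",0),("pad_face",.03),("handle",.095),("trigger_grip",.095)):
    for r in pinpoint("wrist",n)[:1]: print(n,r["p"],np.round(r["pixel"]),at_z("wrist",r["pixel"],z,i))
```

```text
shift [12.6 32.9  2.1] turn 0.49445334099413196 at [0.6017 0.0262 0.1321] F [ 0.5 -0.2 -0.6]
vial 0.93 [215. 320.] [0.6017 0.0285 0.09  ]
clamp 0.75 [304. 334.] [ 0.5734 -0.104   0.    ]
```

View pics/w4.png

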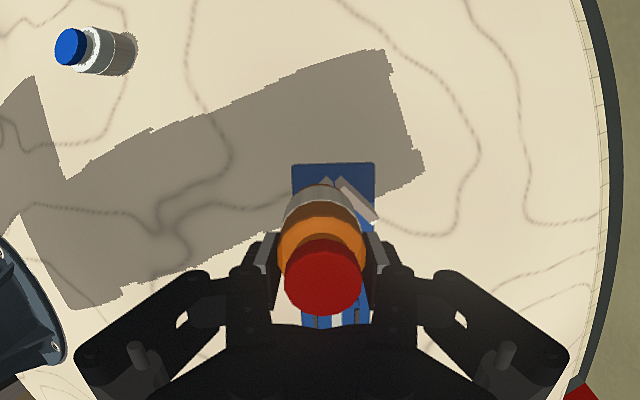

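Run:
```python
from h import *
i=camera_info("wrist")
a=at_z("wrist",(163.5,291.5),.008,i);b=at_z("wrist",(163,375.5),.008,i)
m=(a+b)/2; y=(b-a)/np.linalg.norm(b-a); x=np.array([y[1],-y[0],0]); 
print(a,b,np.linalg.norm(b-a),np.degrees(np.arctan2(x[1],x[0])),"nest",m+.045*x, m+.15*x)
print(at_z("wrist",(178,330),.045,i))
for cam in("top","side"):
    grab_frame(cam)
    for n,z in(("clamp",0),("handle",.095),("trigger_grip",.095)):
        for r in pinpoint(cam,n)[:1]: print(cam,n,r["p"],at_z(cam,r["pixel"],z))
```

```text
[0.5836 0.057  0.008 ] [0.6536 0.0345 0.008 ] 0.07354069027316325 -107.76941287951163 nest [0.6049 0.0029 0.008 ] [ 0.5728 -0.0971  0.008 ]
[0.6129 0.0424 0.045 ]
top clamp 0.68 [ 0.5768 -0.0941  0.    ]
top handle 0.9 [ 0.5647 -0.1477  0.095 ]
top trigger_grip 0.71 [0.4576 0.199  0.095 ]
side clamp 0.69 [ 0.5694 -0.0972 -0.    ]
side handle 0.73 [ 0.564  -0.1427  0.095 ]
side trigger_grip 0.6 [ 0.5534 -0.1748  0.095 ]
```

Call:
move_arm(plan=[[[11,30,0],0],[[11,30,15],0],[[11,30,45],0],[[11,30,68],0],[[11,30,78],0]])

```text
t: 7.3
tool_pos: [0.6032, -0.0049, 0.0519]
eef_rot: [3.141, -0.005, -0.32]
ft_force: [3.9, -8.2, 5.6]
opening: 0.468
```

Call:
move_arm(plan=[[[0,0,0],0],[[0,0,1],0],[[0,0,2],0],[[0,0,3],0],[[0,0,3],0]])

```text
t: 7.8
tool_pos: [0.6037, -0.005, 0.0493]
eef_rot: [3.141, -0.006, -0.32]
ft_force: [2.3, -4.4, 1.3]
opening: 0.468
```

Run:
```python
from h import *
to(.6027,-.006,.048,np.radians(-18))
im=grab_frame("wrist"); cv2.imwrite("pics/w5.png",im[100:340,160:480]); 
im=grab_frame("side"); cv2.imwrite("pics/s5.png",cv2.resize(im[150:290,270:390],None,fx=4,fy=4,interpolation=cv2.INTER_CUBIC))
```

```text
shift [-0.7  1.2  1.3] turn -0.3570224738807741 at [ 0.6037 -0.005   0.0493] F [ 2.3 -4.4  1.3]
```

View pics/s5.png

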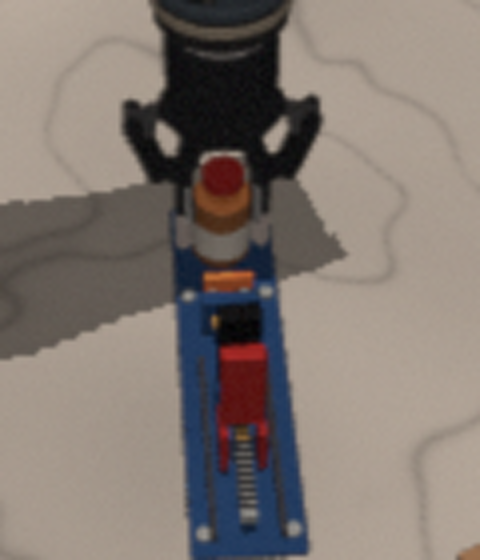

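The side view shows the vial upright in the V, and the sideways reaction means it's leaning on the -x tool-side wall. I'll ease it off, then lower it until it touches.

Call:
move_arm(plan=[[[2,1,0],0],[[3,2,0],0],[[3,2,1],0],[[3,2,2],0],[[3,2,2],0]])

```text
t: 8.4
tool_pos: [0.6058, -0.0077, 0.0473]
eef_rot: [3.141, -0.005, -0.32]
ft_force: [-0.5, 0.2, 0.8]
opening: 0.464
```

Call:
move_arm(plan=[[[0,0,1],0],[[0,0,1],0],[[0,0,2],0],[[0,0,2],0],[[0,0,2],0]])

```text
t: 8.9
tool_pos: [0.6061, -0.0072, 0.0468]
eef_rot: [-3.141, -0.006, -0.32]
ft_force: [-9.1, 3.5, 25.0]
opening: 0.465
```

Floor contact. I'll take the load off and release. I'll open only partly at first, and the tips are above the walls.

Call:
move_arm(plan=[[[0,0,-1],0],[[0,0,-1],0],[[0,0,-1],0],[[0,0,-1],0],[[0,0,-1],0]])

```text
t: 9.4
tool_pos: [0.6059, -0.0072, 0.0475]
eef_rot: [-3.141, -0.006, -0.32]
ft_force: [0.4, -0.4, -0.7]
opening: 0.466
```

Call:
move_arm(plan=[[[0,0,0],0],[[0,0,0],0],[[0,0,0],0],[[0,0,0],0],[[0,0,0],0]], grip=0.6)

```text
t: 9.9
tool_pos: [0.6059, -0.0072, 0.0476]
eef_rot: [-3.141, -0.006, -0.32]
ft_force: [0.3, -0.5, 1.3]
opening: 0.8
```

Run:
```python
from h import *
s=sense(); print(s["tool_pos"],s["ft_force"],s["opening"])
i=camera_info("wrist")
im=grab_frame("wrist"); cv2.imwrite("pics/w6.png",im[80:360,120:520]);
for r in pinpoint("wrist","vial")[:1]: print(r["p"],r["pixel"],at_z("wrist",r["pixel"],.008,i))
```

```text
[ 0.6059 -0.0072  0.0476] [ 0.3085 -0.5333  1.285 ] 0.8004008224678352
0.62 [217.3, 322.1] [ 0.6069 -0.0056  0.008 ]
```

View pics/w6.png

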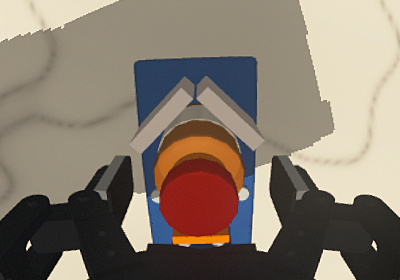

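The vial stands free and upright in the V, with its cap about midway between the two walls. I'll retract straight up, then go round to the trigger's outer side.

Call:
move_arm(plan=[[[0,0,-15],0],[[0,0,-45],0],[[0,0,-85],0],[[0,0,-130],0],[[0,0,-150],0]], grip=0.7)

```text
t: 10.5
tool_pos: [0.6061, -0.0069, 0.2018]
eef_rot: [-3.14, -0.01, -0.32]
ft_force: [0.1, -0.7, 0.1]
opening: 0.849
```

Call:
move_arm(plan=[[[0,45,0],0],[[0,90,0],0],[[0,140,0],0],[[0,185,0],0],[[0,220,0],0]], grip=-1)

```text
t: 11.0
tool_pos: [0.5359, -0.2181, 0.2016]
eef_rot: [-3.14, -0.011, -0.321]
ft_force: [-0.4, 0.7, -0.1]
opening: 0.003
```

Run:
```python
from h import *
to(.544,-.205,.082,np.radians(-18))
i=camera_info("wrist")
im=grab_frame("wrist"); cv2.imwrite("pics/w7.png",im[0:400,120:520]);
for n,z in(("nest",.008),("vial",.008),("clamp",0),("pad_face",.03),("handle",.095),("trigger_grip",.095)):
    for r in pinpoint("wrist",n)[:1]: print(n,r["p"],np.round(r["pixel"]),at_z("wrist",r["pixel"],z,i))
```

```text
shift [  2.3 -14.8 119.6] turn -0.38920864226454555 at [ 0.5359 -0.2181  0.2016] F [-0.4  0.7 -0.1]
clamp 0.63 [ 61. 318.] [ 0.5723 -0.1016  0.    ]
pad_face 0.73 [  8. 318.] [ 0.5888 -0.0521  0.03  ]
handle 0.89 [ 98. 323.] [ 0.5622 -0.1461  0.095 ]
trigger_grip 0.83 [134. 321.] [ 0.5516 -0.1724  0.095 ]
```

View pics/w7.png

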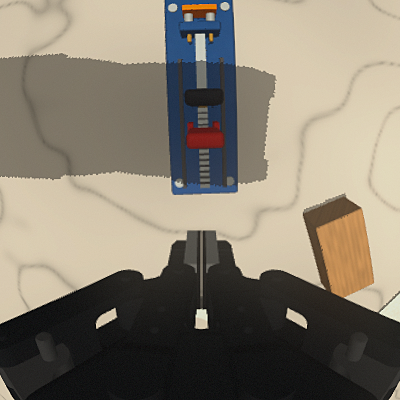

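The trigger at (205,135) in the crop lines up with the closed fingers at (202,235). I'll go down with clearance.

Call:
move_arm(plan=[[[2,-3,30],0],[[2,-6,65],0],[[2,-10,95],0],[[2,-10,112],0],[[2,-10,118],0]])

```text
t: 11.85
tool_pos: [0.5429, -0.2046, 0.0816]
eef_rot: [-3.139, -0.008, -0.317]
ft_force: [-0.0, 0.2, 0.9]
opening: 0.004
```

Call:
move_arm(plan=[[[0,-5,0],0],[[0,-9,0],0],[[0,-12,0],0],[[0,-14,0],0],[[0,-15,0],0]])

```text
t: 12.35
tool_pos: [0.5481, -0.1909, 0.0825]
eef_rot: [-3.14, -0.009, -0.317]
ft_force: [-1.7, -6.0, 5.2]
opening: 0.002
```

Run:
```python
from h import *
to(.5525,-.173,.085,np.radians(-18))
```

```text
shift [ -1.4 -18.4  -2.5] turn -0.17229698871593987 at [ 0.5481 -0.1909  0.0825] F [-1.7 -6.   5.2]
```

Call:
move_arm(plan=[[[0,-1,0],0],[[0,-2,0],0],[[0,-3,0],0],[[0,-4,0],0],[[0,-4,0],0]])

```text
t: 12.85
tool_pos: [0.5491, -0.1878, 0.0828]
eef_rot: [3.141, -0.009, -0.318]
ft_force: [-3.9, -6.2, 0.3]
opening: -0.0
```

Call:
move_arm(plan=[[[0,-2,0],0],[[0,-3,0],0],[[0,-4,0],0],[[0,-5,0],0],[[0,-5,0],0]])

```text
t: 13.35
tool_pos: [0.5502, -0.1839, 0.0828]
eef_rot: [3.14, -0.009, -0.318]
ft_force: [-4.1, -6.6, -2.6]
opening: 0.004
```

```bash
cat >> h.py <<'E'
NEST=np.array([.605,.001]); X=np.array([-.309,-.951])
def look(name=None,crop=None):
    s=sense(); p=np.array(s["tool_pos"])
    print("t",round(s["t"],2),"s(mm) from nest along +x",round((p[:2]-NEST)@X*1000,1),"z",round(p[2],4),"Fx",round(np.array(s["ft_force"])[:2]@X,1),"Fz",round(s["ft_force"][2],1))
    i=camera_info("wrist"); im=grab_frame("wrist")
    if name: cv2.imwrite(f"pics/{name}.png",im)
    for n,z in(("pad_face",.03),("handle",.095),("trigger_grip",.095),("vial",.008)):
        for r in pinpoint("wrist",n)[:1]:
            q=at_z("wrist",r["pixel"],z,i); print(n,r["p"],np.round(r["pixel"]),q[:2],"s",round((q[:2]-NEST)@X*1000,1))
E
python3 -c "
from h import *
look('w8')"
```

```text
t 13.35 s(mm) from nest along +x 192.7 z 0.0828 Fx 7.5 Fz -2.6
pad_face 0.53 [223. 321.] [ 0.5482 -0.1907] s 199.8
handle 0.76 [175. 324.] [ 0.5632 -0.1459] s 152.6
trigger_grip 0.68 [226. 322.] [ 0.5554 -0.168 ] s 176.1
```

Call:
move_arm(plan=[[[0,-2,0],0],[[0,-3,0],0],[[0,-4,0],0],[[0,-5,0],0],[[0,-5,0],0]])

```text
t: 14.1
tool_pos: [0.5514, -0.1798, 0.0829]
eef_rot: [3.138, -0.009, -0.319]
ft_force: [-2.6, -6.5, -2.7]
opening: -0.003
```

Call:
move_arm(plan=[[[0,-1,0],0],[[0,-2,0],0],[[0,-3,0],0],[[0,-3,0],0],[[0,-3,0],0]])

```text
t: 14.6
tool_pos: [0.5517, -0.1786, 0.0829]
eef_rot: [3.135, -0.009, -0.32]
ft_force: [-4.2, -13.8, -2.6]
opening: 0.004
```

```bash
python3 -c "
from h import *
look('w9')"
```

```text
t 14.6 s(mm) from nest along +x 187.3 z 0.0829 Fx 14.4 Fz -2.6
handle 0.79 [189. 322.] [ 0.5624 -0.1462] s 153.2
trigger_grip 0.57 [224. 324.] [ 0.5577 -0.1622] s 169.8
vial 0.19 [225. 322.] [ 0.5469 -0.1958] s 205.1
```

Full squeeze: the stop is at s≈187.3 mm, where the force jumps to 14 N. Now I'll release fully and squeeze again.

Call:
move_arm(plan=[[[0,5,0],0],[[0,10,0],0],[[0,15,0],0],[[0,19,0],0],[[0,19,0],0]])

```text
t: 15.35
tool_pos: [0.5457, -0.197, 0.0831]
eef_rot: [3.135, -0.009, -0.321]
ft_force: [-0.1, 0.3, -0.0]
opening: -0.004
```

Run:
```python
from h import *
look()
for cam in("side","top"):
    grab_frame(cam)
    for n,z in(("pad_face",.03),("vial",.008)):
        for r in pinpoint(cam,n)[:2]:
            q=at_z(cam,r["pixel"],z); print(cam,n,r["p"],np.round(r["pixel"]),"s",round((q[:2]-NEST)@X*1000,1))
    im=grab_frame(cam)
    c=dict(side=im[170:290,270:390],top=im[150:250,290:410])[cam]
    cv2.imwrite(f"pics/{cam}9.png",cv2.resize(c,(480,480),interpolation=cv2.INTER_CUBIC))
cv2.imwrite("pics/j9.png",np.hstack([cv2.resize(cv2.imread(f"pics/{c}9.png"),(400,400)) for c in("side","top")]))
```

```text
t 15.35 s(mm) from nest along +x 206.7 z 0.0831 Fx -0.2 Fz -0.0
handle 0.72 [146. 322.] [ 0.5623 -0.147 ] s 153.9
trigger_grip 0.78 [211. 323.] [ 0.5533 -0.1745] s 182.8
top pad_face 0.42 [187. 329.] s 41.6
top vial 0.48 [188. 314.] s 1.2
```

View pics/j9.png

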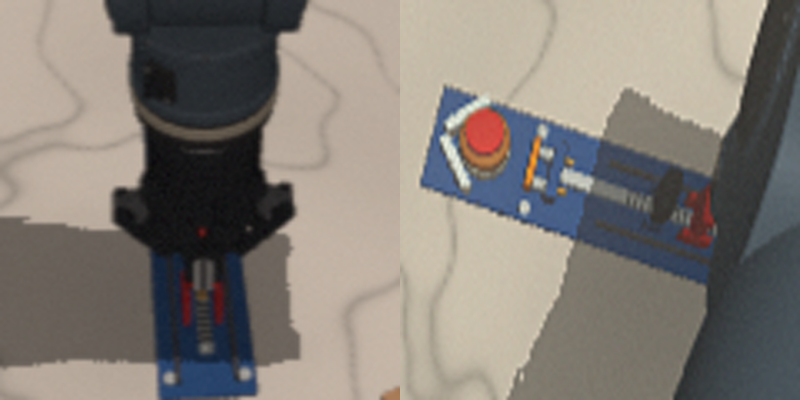

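The top view shows the vial in the V and the pad ahead of it at s≈42 mm, leaving about 20 mm of gap. Second full squeeze.

Call:
move_arm(plan=[[[0,-5,0],0],[[0,-8,0],0],[[0,-11,0],0],[[0,-13,0],0],[[0,-14,0],0]])

```text
t: 16.5
tool_pos: [0.5498, -0.1837, 0.083]
eef_rot: [3.133, -0.008, -0.321]
ft_force: [-4.7, -7.8, 2.2]
opening: 0.001
```

Call:
move_arm(plan=[[[0,-2,0],0],[[0,-4,0],0],[[0,-6,0],0],[[0,-8,0],0],[[0,-9,0],0]])

```text
t: 17.0
tool_pos: [0.5514, -0.1784, 0.0831]
eef_rot: [3.126, -0.008, -0.323]
ft_force: [-14.4, -34.2, 6.0]
opening: -0.0
```

```bash
cat >> h.py <<'E'
def padtop(save=None):
    s=sense(); p=np.array(s["tool_pos"])
    print("t",round(s["t"],2),"s",round((p[:2]-NEST)@X*1000,1),"Fx",round(np.array(s["ft_force"])[:2]@X,1))
    im=grab_frame("top")
    if save: cv2.imwrite(f"pics/{save}.png",cv2.resize(im[150:250,290:410],(576,480),interpolation=cv2.INTER_CUBIC))
    for n,z in(("pad_face",.03),("vial",.008)):
        for r in pinpoint("top",n)[:1]:
            q=at_z("top",r["pixel"],z); print(n,r["p"],np.round(r["pixel"]),"s",round((q[:2]-NEST)@X*1000,1))
    hsv=cv2.cvtColor(im,cv2.COLOR_BGR2HSV)
    m=cv2.inRange(hsv,(8,150,170),(20,255,255)); L=[]
    for v,u in np.argwhere(m):
        q=at_z("top",(v,u),.045)[:2]-NEST; a=q@X*1000
        if abs(q@np.array([X[1],-X[0]]))<.022 and 5<a<90: L.append(a)
    L=np.array(L); print("orange s hist",np.histogram(L,bins=np.arange(5,90,4)))
E
python3 -c "
from h import *
padtop()"
```

```text
t 17.0 s 187.1 Fx 37.0
pad_face 0.48 [190. 324.] s 31.8
vial 0.64 [187. 316.] s 5.3
orange s hist (array([ 1,  2,  4,  4,  0,  0, 11, 10,  0,  0,  0,  0,  0,  0,  2,  0,  0,
        0,  0,  0,  0]), array([ 5,  9, 13, 17, 21, 25, 29, 33, 37, 41, 45, 49, 53, 57, 61, 65, 69,
       73, 77, 81, 85, 89]))
```

Call:
move_arm(plan=[[[0,5,0],0],[[0,10,0],0],[[0,15,0],0],[[0,19,0],0],[[0,19,0],0]])

```text
t: 17.65
tool_pos: [0.5452, -0.1966, 0.0834]
eef_rot: [3.127, -0.008, -0.323]
ft_force: [-0.1, -0.3, 0.4]
opening: 0.001
```

```bash
python3 -c "
from h import *
padtop()"
```

```text
t 17.65 s 206.4 Fx 0.3
pad_face 0.43 [188. 325.] s 30.8
vial 0.51 [189. 314.] s 2.1
orange s hist (array([ 0,  2,  4,  5,  0,  0, 10, 10,  0,  0,  0,  0,  0,  0,  2,  0,  0,
        0,  0,  0,  0]), array([ 5,  9, 13, 17, 21, 25, 29, 33, 37, 41, 45, 49, 53, 57, 61, 65, 69,
       73, 77, 81, 85, 89]))
```

Call:
move_arm(plan=[[[0,-4,0],0],[[0,-7,0],0],[[0,-9,0],0],[[0,-11,0],0],[[0,-11,0],0]])

```text
t: 18.3
tool_pos: [0.5487, -0.1858, 0.0833]
eef_rot: [3.125, -0.008, -0.323]
ft_force: [-2.0, -4.4, 1.6]
opening: -0.001
```

Call:
move_arm(plan=[[[0,-1,0],0],[[0,-2,0],0],[[0,-3,0],0],[[0,-3,0],0],[[0,-3,0],0]])

```text
t: 18.8
tool_pos: [0.5494, -0.1834, 0.0833]
eef_rot: [3.124, -0.008, -0.323]
ft_force: [-3.6, -7.3, 2.6]
opening: 0.001
```

Call:
move_arm(plan=[[[0,-1,0],0],[[0,-2,0],0],[[0,-3,0],0],[[0,-3,0],0],[[0,-3,0],0]])

```text
t: 19.3
tool_pos: [0.5499, -0.1814, 0.0834]
eef_rot: [3.121, -0.008, -0.324]
ft_force: [-4.5, -10.8, 1.6]
opening: -0.002
```

```bash
python3 -c "
from h import *
padtop()"
```

```text
t 19.3 s 190.4 Fx 11.7
pad_face 0.49 [190. 324.] s 30.2
vial 0.71 [186. 315.] s 0.9
orange s hist (array([ 1,  3,  5,  4,  5, 16,  0,  0,  0,  0,  0,  2,  0,  1,  0,  0,  0,
        0,  0,  0,  0]), array([ 5,  9, 13, 17, 21, 25, 29, 33, 37, 41, 45, 49, 53, 57, 61, 65, 69,
       73, 77, 81, 85, 89]))
```

Call:
move_arm(plan=[[[0,-1,0],0],[[0,-2,0],0],[[0,-2,0],0],[[0,-2,0],0],[[0,-2,0],0]])

```text
t: 19.95
tool_pos: [0.5502, -0.1803, 0.0834]
eef_rot: [3.119, -0.008, -0.324]
ft_force: [-3.8, -10.6, 1.7]
opening: -0.0
```

```bash
python3 -c "
from h import *
padtop('t11')"
```

```text
t 19.95 s 189.3 Fx 11.3
pad_face 0.62 [189. 322.] s 24.8
vial 0.68 [188. 314.] s -1.1
orange s hist (array([ 1,  2,  4,  4,  6, 16,  0,  0,  0,  0,  0,  2,  0,  1,  0,  0,  0,
        0,  0,  0,  0]), array([ 5,  9, 13, 17, 21, 25, 29, 33, 37, 41, 45, 49, 53, 57, 61, 65, 69,
       73, 77, 81, 85, 89]))
```

View pics/t11.png

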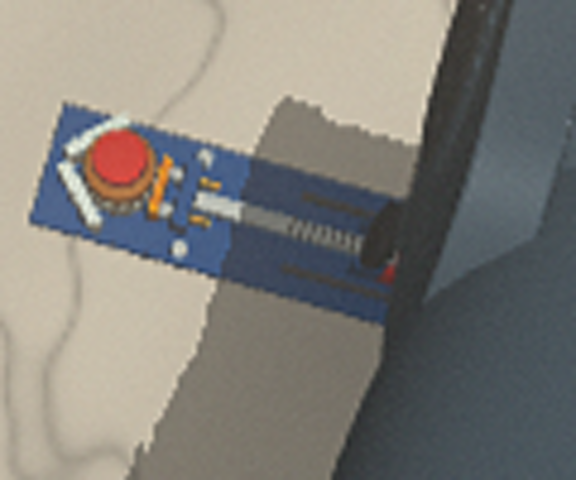

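The pad is now against the vial, which sits in the V. I'll push a bit more and estimate the compression from the pad's centroid shift against the jaw's travel.

Call:
move_arm(plan=[[[0,-1,0],0],[[0,-2,0],0],[[0,-2,0],0],[[0,-2,0],0],[[0,-2,0],0]])

```text
t: 20.6
tool_pos: [0.5505, -0.1794, 0.0835]
eef_rot: [3.116, -0.008, -0.325]
ft_force: [-3.8, -11.8, 1.2]
opening: -0.001
```

```bash
cat >> h.py <<'E'
def cent(im):
    hsv=cv2.cvtColor(im,cv2.COLOR_BGR2HSV); g=[]
    for v in range(160,215):
        for u in range(305,350):
            q=at_z("top",(v,u),.045)[:2]-NEST; a=q@X*1000; b=q@np.array([X[1],-X[0]])*1000
            h,sa,va=map(int,hsv[v,u])
            if abs(b)<20 and 20<a<60 and 6<=h<=22 and sa>100 and va>120: g.append((a,b,sa*va/65025))
    g=np.array(g); w=g[:,2]
    k=g[:,0]<np.average(g[:,0],weights=w)+6; g=g[k];w=w[k]
    print("pad centroid",np.average(g[:,:2],axis=0,weights=w),len(g),"min",np.sort(g[:,0])[:3])
E
python3 - <<'E'
from h import *
padtop()
im=grab_frame("top"); cv2.imwrite("pics/t12.png",im); cent(im)
o=cv2.resize(cv2.imread("pics/top9.png"),(120,100),interpolation=cv2.INTER_AREA); f=im*0; f[150:250,290:410]=o; cent(f)
o=cv2.resize(cv2.imread("pics/t11.png"),(120,100),interpolation=cv2.INTER_AREA); f=im*0; f[150:250,290:410]=o; cent(f)
cent(cv2.imread("pics/top0.png"))
E
```

```text
t 20.6 s 188.4 Fx 12.4
pad_face 0.61 [189. 322.] s 24.8
vial 0.68 [186. 314.] s -1.8
orange s hist (array([ 1,  2,  4,  4,  6, 15,  0,  0,  0,  0,  0,  1,  1,  0,  0,  0,  0,
        0,  0,  0,  0]), array([ 5,  9, 13, 17, 21, 25, 29, 33, 37, 41, 45, 49, 53, 57, 61, 65, 69,
       73, 77, 81, 85, 89]))
pad centroid [25.9809 -2.5502] 28 min [20.2247 22.9123 23.5772]Traceback (most recent call last):
  File "<stdin>", line 4, in <module>
  File "h.py", line 51, in cent
    q=at_z("top",(v,u),.045)[:2]-NEST; a=q@X*1000; b=q@np.array([X[1],-X[0]])*1000
      ~~~~^^^^^^^^^^^^^^^^^^
  File "h.py", line 11, in at_z
    o,d=ray(cam,px,info); return o+d*(z-o[2])/d[2]
        ~~~^^^^^^^^^^^^^
  File "h.py", line 4, in ray
    c=info or camera_info(cam); E=np.array(c["extrinsics"]); v,u=px
              ~~~~~~~~~~~^^^^^
ValueError: time passes only in moves, steps and waits
```

```bash
sed -i 's/^def at_z/INF={}\ndef at_z/; s/    o,d=ray(cam,px,info); return/    if cam!="wrist": info=INF.setdefault(cam,info or camera_info(cam))\n    o,d=ray(cam,px,info); return/' h.py
python3 - <<'E'
from h import *
im=cv2.imread("pics/t12.png"); cent(im)
o=cv2.resize(cv2.imread("pics/top9.png"),(120,100),interpolation=cv2.INTER_AREA); f=im*0; f[150:250,290:410]=o; cent(f)
o=cv2.resize(cv2.imread("pics/t11.png"),(120,100),interpolation=cv2.INTER_AREA); f=im*0; f[150:250,290:410]=o; cent(f)
cent(cv2.imread("pics/top0.png"))
s=sense(); print(s["ft_force"])
E
```

```text
pad centroid [25.9809 -2.5502] 28 min [20.2247 22.9123 23.5772]Traceback (most recent call last):
  File "<stdin>", line 3, in <module>
  File "h.py", line 53, in cent
    q=at_z("top",(v,u),.045)[:2]-NEST; a=q@X*1000; b=q@np.array([X[1],-X[0]])*1000
      ~~~~^^^^^^^^^^^^^^^^^^
  File "h.py", line 12, in at_z
    if cam!="wrist": info=INF.setdefault(cam,info or camera_info(cam))
                                                     ~~~~~~~~~~~^^^^^
ValueError: time passes only in moves, steps and waits
```

```bash
sed -i 's/INF.setdefault(cam,info or camera_info(cam))/INF.get(cam) or INF.setdefault(cam,camera_info(cam))/' h.py
python3 - <<'E'
from h import *
im=grab_frame("top"); cent(im)
for n in("top9","t11"):
    o=cv2.resize(cv2.imread(f"pics/{n}.png"),(120,100),interpolation=cv2.INTER_AREA); f=im*0; f[150:250,290:410]=o; print(n); cent(f)
cent(cv2.imread("pics/top0.png"))
s=sense(); print(s["ft_force"],s["t"])
E
```

```text
pad centroid [25.9879 -2.5939] 28 min [20.2247 22.9123 23.5772]
top9
pad centroid [41.9505 -3.0085] 32 min [20.2247 20.3083 21.0637]
t11
pad centroid [25.9114 -2.5825] 29 min [20.2247 21.1481 22.9123]
pad centroid [57.6156 -3.5645] 24 min [54.8652 55.4532 55.5725]
[ -5.0293 -12.2251   1.7311] 20.85
```

Centroid shift gives about 4.7 mm of compression, and the force rise gives about 5.5 mm. Both are within the band, so I'll add about 1 mm of stroke for margin.

Call:
move_arm(plan=[[[0,-1,0],0],[[0,-2,0],0],[[0,-2,0],0],[[0,-2,0],0],[[0,-2,0],0]])

```text
t: 21.35
tool_pos: [0.5506, -0.179, 0.0835]
eef_rot: [3.113, -0.008, -0.326]
ft_force: [-6.3, -16.0, 1.5]
opening: 0.0
```

Call:
move_arm(plan=[[[0,-1,0],0],[[0,-1,0],0],[[0,-1,0],0],[[0,-1,0],0],[[0,-1,0],0]])

```text
t: 21.85
tool_pos: [0.5506, -0.1791, 0.0836]
eef_rot: [3.11, -0.008, -0.327]
ft_force: [-5.0, -12.0, 0.7]
opening: -0.003
```

Run:
```python
from h import *
padtop("t13"); im=grab_frame("top"); cent(im)
look()
im2=grab_frame("wrist"); cv2.imwrite("pics/w13.png",im2)
o=cv2.resize(cv2.imread("pics/top9.png"),(120,100),interpolation=cv2.INTER_AREA); f=im*0; f[150:250,290:410]=o
f[:,:319]=0; cent(f)
```

```text
t 21.85 s 188.1 Fx 13.0
pad_face 0.4 [190. 322.] s 25.8
vial 0.51 [187. 318.] s 9.3
orange s hist (array([ 1,  2,  4,  3,  6, 15,  0,  0,  0,  0,  0,  1,  1,  0,  0,  0,  0,
        0,  0,  0,  0]), array([ 5,  9, 13, 17, 21, 25, 29, 33, 37, 41, 45, 49, 53, 57, 61, 65, 69,
       73, 77, 81, 85, 89]))
pad centroid [25.9861 -2.6185] 28 min [20.2247 22.9123 23.5772]
t 22.05 s(mm) from nest along +x 188.1 z 0.0836 Fx 13.0 Fz 1.4
handle 0.85 [186. 322.] [ 0.5617 -0.1451] s 152.3
trigger_grip 0.74 [223. 321.] [ 0.5559 -0.1614] s 169.6
pad centroid [41.9505 -3.0085] 32 min [20.2247 20.3083 21.0637]
```

View pics/w13.png

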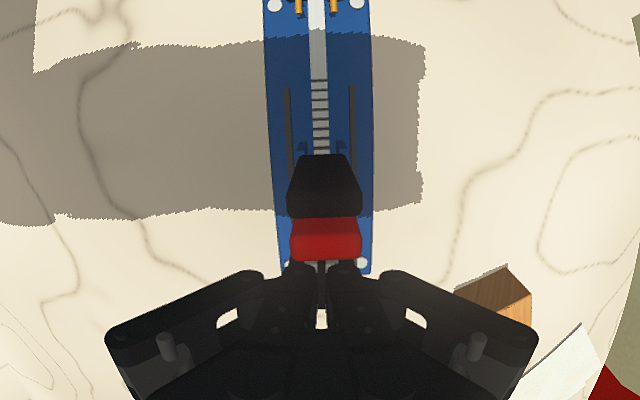

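The wrist view shows the fingertips pressing the red trigger at (325,240) against the black handle, nearly fully squeezed, with the box and tape undisturbed. Pad travel of 7 mm against jaw travel of about 11.5 mm gives 4.5 mm. The steady force of 13 N over a 7 N free baseline gives about 5 mm. Both agree and are well inside 3–9.5 mm, so I'm handing in.

```bash
python3 -c "
from h import *
print(sign_off()); s=sense(); print(s['t'],s['ft_force'],s['tool_pos'])"
```

```text
the job is handed in; nothing more can be done
None
the job is handed in; nothing more can be done
```

I stood the amber vial in the nest, let go of it, and pumped the trigger. That took two full squeezes plus a third one that I'm still holding. I handed in at about 22 s, and the sign-off gave no verdict.

**Last checks:**
- **Trigger:** I was pushing it with a steady force of about 13 N at nearly full stroke, and the wrist picture showed the fingers still on it.
- **Pad:** it had stopped moving against the vial. The springs were in by about 4.5 mm judging from pad movement against jaw travel, and about 5 mm judging from the rise in force. Both are a little under half travel but inside the allowed 3–9.5 mm.
- **Vial:** in the last top view I looked at, just before I added the final 2 mm or so of squeeze, it was upright in the V with the pad against it.

**What disagreed or is uncertain:**
- **Compression:** I could not measure it directly. If the trigger was already against its stop, part of the 13 N is the stop, so the 5 mm is an upper figure.
- **Vial detection:** the network's last fix put the vial 9 mm from its seat. Earlier fixes were within 2 mm of it, and the pad had not moved, so I treated the last one as noise.
- **Stop force:** at the end of the second squeeze I pressed the trigger against its stop with 37 N. The pad was still clear of the vial then.
- **Tool tilt:** the tool tilted by about 2° under the final push.

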